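# Tare the balance through its guarded key well

### The job

Tare the balance with the beaker left standing on its pan: on the detached keypad terminal, push the orange sliding guard with the fingertips all the way across, off the well that it covers. Then reach a fingertip down into the well you have uncovered, press the sunken blue key fully down, keep it down for at least one second, and let it come up again. Leave the red key unpressed, pick nothing up, and do not shift the beaker, marker, timer or vial.

Things in the scene. Friction and masses are not known exactly. Their poses are not given: they have to be found in the camera images.
- terminal: white keypad block with grey edges, fixed to the worktop, 126 (x) x 220 (y) x 46 mm high; origin at the centre of its underside, front faces its -x; yaw within 0.4 rad. Its top has two round wells at x = -18 mm: blue key at y = +48, red at y = -48. A display stands 3 mm proud at x = +40. Guard rails 5 mm wide, 6 mm high run along y at x = -48.5 and +12.5. Its frame's z is up
- balance: white laboratory balance fixed to the worktop, 160 x 156 x 66 mm high, with a round steel pan of 110 mm diameter; origin at the centre of its underside
- pan (a point): centre of the top of the balance's pan, 66 mm above the worktop
- tare_well (a point): centre of the mouth of the well of the blue tare key, level with the terminal's top (46 mm above the worktop); the well is 40 mm wide and covered by the guard at the start; axes as the terminal
- cal_well (a point): centre of the mouth of the well of the red calibration key, 40 mm wide, open at the start; axes as the terminal
- tare_key_top (a point): centre of the top of the blue key, a disc of 33 mm diameter; unpressed it lies 16 mm below the well's mouth (30 mm above the worktop)
- tare_key (a joint): travel of the blue key in m: 0 up, 0.006 fully down; it springs back; about 1.3 N starts it, about 5.2 N holds it fully down, against a hard stop
- cal_key (a joint): travel of the red key in m: 0 up, 0.006 fully down; same spring
- guard (a joint): travel of the orange guard in m, along the terminal's -y: 0 over the blue key's well, 0.096 fully across, over the red key's well, against a stop; it slides with about 1.5 N of friction and stays where it is left. It starts between 0 and 0.012
- guard_face (a point): centre of the upright face of the guard's thumb rest, 46 mm wide (terminal x), from 49 to 65 mm above the worktop; it looks to the terminal's +y and is pushed toward -y. The guard is a plate 55 x 58 x 3 mm on the terminal's top; this face is its +y edge, 29 mm from its centre; the thumb rest steps down toward -y. Axes as the terminal
- beaker: clear beaker, 52 mm diameter, 70 mm high, standing loose on the balance's pan; origin at the centre of its underside
- marker: marker pen, 12 x 86 x 12 mm, lying loose in front of the terminal; origin at its centre, underside
- timer: white lab timer, 66 x 66 x 18 mm, lying loose behind the terminal; origin at its centre, underside
- vial: small glass vial with a white cap, 12 mm diameter, 32 mm high, standing loose behind the terminal; origin at the centre of its underside
Mind the look-alikes: they are no part of the job. Leave any brown or turquoise look-alike of the beaker alone.

How it is judged (in metres and radians):
On the way, in this order (a step that is already met when the one before it is completed fails the run):
1. the guard is pushed all the way across (within 5 mm of its stop) (value of joint guard above 0.091 m), for 0.2 s.
2. the blue key is pressed fully down by the fingers, and kept down for one second (value of joint tare_key above 0.0045 m and contact force between the fingers and tare_key above 1 N), for 1 s.
At the end, for the whole second after the job is handed in: the guard stands within 5 mm of its far stop, both keys are up (within 1 mm), and the beaker stands upright and still on the pan (value of joint guard above 0.091 m and value of joint each of tare_key, cal_key below 0.001 m and horizontal distance between beaker and pan below 0.04 m and z of beaker in the frame of pan below 0.004 m and angle between beaker's own z axis and vertical below 0.1 rad and linear speed of beaker below 0.02 m/s); the robot touches nothing.
It fails at once if the red key is pressed (more than 2 mm) (value of joint cal_key above 0.002 m).
It fails at once if the beaker is shifted more than 10 mm or lifted (distance of beaker from where it was at the start of the episode above 0.01 m).
It fails at once if marker, timer or vial is shifted more than 15 mm or lifted (distance of any of marker, timer, vial from where it was at the start of the episode above 0.015 m).
It also fails if it takes over 48 s, if anything falls off the work surface, if the arm or the gripper's body presses on something with over 40 N, if the wrist force passes 120 N, or if a joint passes its speed limit or range.

### The arm

A 6-joint arm with a two-finger parallel gripper is mounted at the origin on a cart in front of the work surface, level with it; the furniture and walls round the work are solid. World frame = base frame: x ahead of the robot, y to its left, z up, the work surface at z = 0. Lengths are in mm, angles in degrees, forces in N, time in s.
With the tool pointing down it reaches from about 350 to 850 mm from the base axis. Payload 8.1 kg.
Tool frame: the origin (TCP) lies at the centre of the arm's flange, where the gripper is bolted on; the fingertips stand 173 mm ahead of it and the grasp point (between the pads) lies 155 mm ahead of it; z points along the fingers, y is the line along which they close (so a half turn about z gives the same grasp; the last joint's range is limited). The gripper opens to 85 mm and grips with 20 to 120 N. Pads are 22 mm wide; open, the fingers measure 114 mm over their backs; the gripper's body (76 mm by 85 mm) begins 54 mm behind the grasp point. The pads swing forward as they close: fully open they stand 13 mm farther back than shut.
Start: joints at [-77.028, 7.471, 85.268, -0, 87.261, -4.893], TCP at [184.084, -571.069, 404.692] pointing down, gripper open.
Joint ranges: [-169.43, 169.43], [-51.17, 129.36], [1.28, 143.12], [-76.62, 256.62], [0, 156.53], [-152.29, 152.29]. Speed limits (degrees/s): [136.94, 136.94, 159.86, 180, 180, 180].

### API

Orientations are given as [roll, pitch, yaw] about the fixed x, y, z axes, in that order (R = Rz(yaw) Ry(pitch) Rx(roll)).
In Python, from bench import * gives the robot as it stands.
- The arm moves only by the shell command python3 -m jog 'ROWS' [FORCE]. ROWS is text: rows parted by semicolons, each of 7 numbers parted by spaces: the shift along the tool's x, y, z scaled (see below), then the turn, a rotation vector about the tool's x, y, z scaled (see below), then the closure, from -1 (fully open) to 1 (shut). In form: tx ty tz wx wy wz hand; .... A call has 1 to 5 rows; each row shifts and turns the commanded pose from where the row before left it, along the tool's axes as they then stand; what a row does not reach is not made up. The controller multiplies each number of a shift by 0.1 m and each number of a turn by 60 degrees. A row lasts 1/8 s, in which the tool goes at most 62.5 mm and 10.7 degrees, less where a joint would pass 70% of its speed; a pose out of reach is approached as far as the arm can. A call with a number of a shift or a turn outside -1 to 1 is refused whole. A call with a gripper value outside its range is refused whole. The fingers move at their own pace and stop on an object; FORCE is the grip in N (left out, the last holds). Time passes only in rows, so rows that do not move let the fingers close. It gives the time, the measured TCP pose, the force, the opening and the grip force at its end, in the units of the state.
- sense(): the state, without advancing time (a new reading comes with each control period).
- snapshot(name): name is "scene" or "top" or "wrist"; returns a dict with "img" (400x640x3 uint8, red, green, blue), "fx", "fy", "cx", "cy" (pixels), "dist" ([k1, k2, p1, p2, k3] as OpenCV has them; the pictures are not rectified), "extrinsics" (4x4, takes a point from camera to world coordinates). Camera axes: x right, y down, z forward; pixel columns grow to the right and rows downward; lengths in mm; the calibration is good to about 2 mm. A picture is of the moment at which its call begins. There is no depth.
- hand_in(): hands the job in; it is judged then, once.
The state is a dict: "time": time; "joint_pos": joint angles; "qd": joint speeds; "joint_efforts": joint torques, N m; "tool_pos": TCP position; "tcp_rot": TCP orientation; "ft_force": force on the tool from outside, world axes, zero at the start; "wrist_torque": the same for the moment, N m; "finger_gap": finger opening in mm; "grip_force": force on a finger pad.
Only numpy, scipy, OpenCV 4.12 (cv2) and the standard library are available. Lean on these libraries where they do the work, as an engineer would, in place of code of your own. Each camera call takes 0.05 s, during which the arm holds its last target. There are 200 camera calls.

## Working session

There is one attempt and no reset: what is moved stays moved. The work goes in short steps, Python scripts to look and compute and a shell command to move; the robot and the scene stay as the last step left them, time stands still between calls to the robot, and variables do not carry over. Pictures are saved under pics/ and viewed, at most 10 in all, crops included, and the job is handed in when it is done.

```bash
mkdir -p pics
python3 - <<'E'
from bench import *
import cv2,pickle
for n in ("scene","top"):
    s=snapshot(n); pickle.dump(s,open(n+".pkl","wb")); cv2.imwrite(f"pics/{n}0.png",s["img"][:,:,::-1])
print(sense())
E
```

```text
{'time': 0.1, 'joint_pos': array([-7.70282656e+01,  7.51303035e+00,  8.53246556e+01, -4.88593369e-04,
        8.72618085e+01, -4.89515367e+00]), 'qd': array([-0.00034647, -0.10302052, -0.20344073, -0.11001338, -0.02531233,
        0.02821614]), 'joint_efforts': array([ 3.39797143e-04, -5.70953715e+01, -5.01943016e+01, -2.82698020e-04,
        8.17243854e-03,  1.12189247e-05]), 'tool_pos': array([ 184.03528388, -570.85716042,  403.71013765]), 'tcp_rot': array([-1.79900827e+02, -8.00390562e-03,  1.78669050e+01]), 'ft_force': array([-1.42500714, -0.2585136 ,  0.24669826]), 'wrist_torque': array([ 0.01854855,  0.0042189 , -0.0222507 ]), 'grip_force': 0.0, 'finger_gap': 85.2724492067652}
```

View pics/scene0.png

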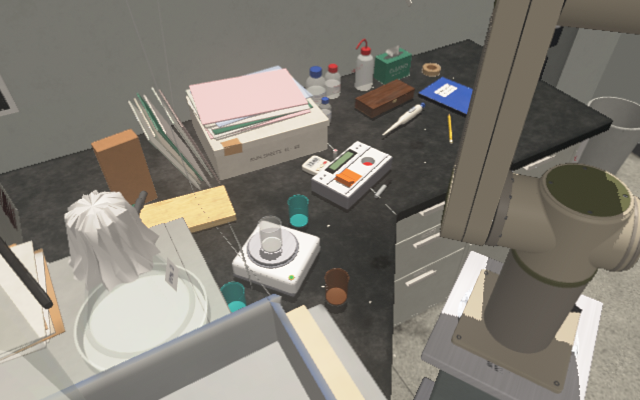

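View pics/top0.png

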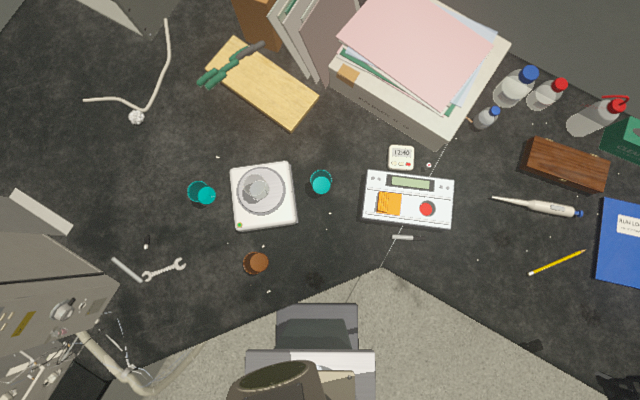

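The terminal is at about (407,199) in the top view, with the orange guard at (389,203) and the red key at (427,209). The marker lies at (402,237), the timer at (401,157) and the vial near (429,165). I'll enlarge that area.

Run:
```python
import cv2,pickle
s=pickle.load(open("top.pkl","rb"))
c=s["img"][140:250,345:475,::-1]
cv2.imwrite("pics/topc.png",cv2.resize(c,None,fx=6,fy=6,interpolation=cv2.INTER_CUBIC)[:600])
print(s["extrinsics"],s["fx"],s["cx"],s["cy"],s["dist"])
```

```text
[[ 2.73022432e-03 -9.87281878e-01  1.58956093e-01  3.89516740e+02]
 [-9.99826772e-01  2.31541614e-04  1.86111030e-02 -3.93028041e+01]
 [-1.84112096e-02 -1.58979370e-01 -9.87110221e-01  9.30878652e+02]
 [ 0.00000000e+00  0.00000000e+00  0.00000000e+00  1.00000000e+00]] 361.4806570389991 318.63267692071645 194.38070566690314 [-0.02274851  0.          0.          0.          0.        ]
```

View pics/topc.png

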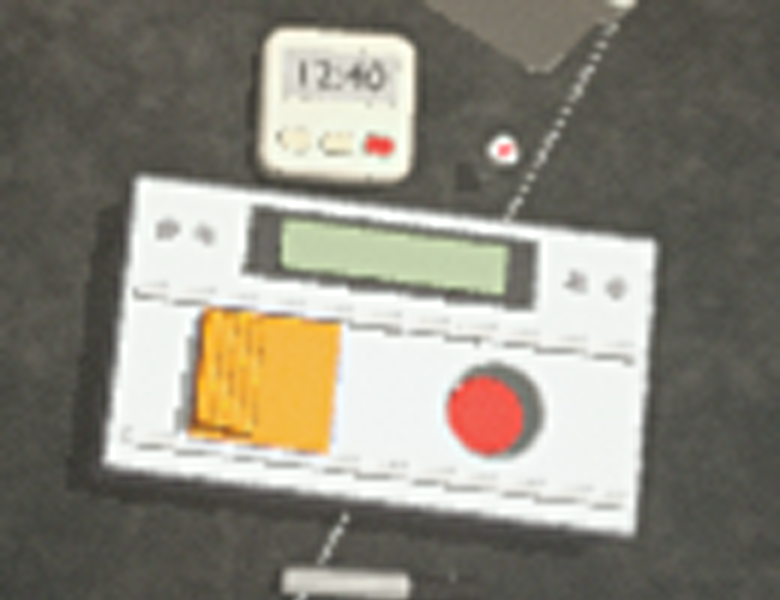

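```bash
cat > geo.py <<'E'
import numpy as np,cv2,pickle
def ray(s,uv,z):
    K=np.array([[s["fx"],0,s["cx"]],[0,s["fy"],s["cy"]],[0,0,1]])
    n=cv2.undistortPoints(np.array(uv,float).reshape(-1,1,2),K,np.array(s["dist"],float))[:,0]
    E=s["extrinsics"]; d=np.c_[n,np.ones(len(n))]@E[:3,:3].T
    return E[:3,3]+d*((z-E[2,3])/d[:,2])[:,None]
E
python3 - <<'E'
from geo import *
s=pickle.load(open("top.pkl","rb"))
f=lambda p:[(345+(x+.5)/6-.5,140+(y+.5)/6-.5) for x,y in p]
P=ray(s,f([(136,177),(657,240),(636,535),(104,466)]),46)[:,:2]
print(P)
L=np.array([[63,110],[63,-110],[-63,-110],[-63,110]])
c=P.mean(0);Q=P-c
a=np.arctan2((L[:,0]*Q[:,1]-L[:,1]*Q[:,0]).sum(),(L*Q).sum());R=np.array([[np.cos(a),-np.sin(a)],[np.sin(a),np.cos(a)]])
print(c,np.degrees(a),P-(c+L@R.T))
w=lambda x,y:c+R@[x,y]
print("tare",w(-18,48),"cal",w(-18,-48))
G=ray(s,f([(340,322),(329,453)]),49)[:,:2]; print("guard -y edge local",(G-c)@R)
G=ray(s,f([(205,312),(190,438)]),65)[:,:2]; print("guard face local",(G-c)@R)
print("red rim local", (ray(s,f([(495,410)]),46)[:,:2]-c)@R)
for n,p,z in(("timer",(338,105),18),("vial",(503,150),32),("marker",(346,583),12)): print(n,ray(s,f([p]),z)[0], (ray(s,f([p]),z)[0,:2]-c)@R)
b=w(-18,77+30); print("start pt",b)
E
```

```text
[[ 596.12032041 -144.16105051]
 [ 569.20643444 -359.44167081]
 [ 447.2031028  -344.07170254]
 [ 475.22283427 -128.85898055]]
[ 521.93817298 -244.1333511 ] -7.253650492977122 [[-2.20249671 -1.19284232]
 [-1.3387047   1.76585695]
 [ 1.64957396  1.22679147]
 [ 1.89162745 -1.79980611]]
tare [ 510.14281294 -194.24478045] cal [ 498.02164437 -289.47648354]
guard -y edge local [[ 10.02249529  19.18430661]
 [-44.35966225  18.57698434]]
guard face local [[  4.20905438  76.58868905]
 [-47.43350929  77.26898551]]
red rim local [[-17.79439402 -47.65726589]]
timer [ 634.47075737 -235.31822777   18.        ] [110.51895905  22.95318368]
vial [ 610.98790562 -301.51223665   32.        ] [ 95.58184211 -45.67606429]
marker [ 429.26452678 -233.07515702   12.        ] [-93.32820201  -0.73148159]
start pt [ 517.59228112 -135.71696293]
```

```bash
python3 -m jog '0 0 0 0 0 0.14 1; 0 0 0 0 0 0.14 1; 0 0 0 0 0 0.14 1; 0.27 -0.47 0 0 0 0 1; 0.27 -0.47 0 0 0 0 1' 20; python3 -m jog '0.27 -0.47 0 0 0 0 1; 0.27 -0.47 0 0 0 0 1; 0.27 -0.47 0 0 0 0 1; 0.27 -0.47 0 0 0 0 1; 0.27 -0.47 0 0 0 0 1'; python3 -m jog '0.27 -0.47 0 0 0 0 1;0.27 -0.47 0 0 0 0 1;0.06 -0.03 0 0 0 0 1;0 0 0 0 0 0 1;0 0 0 0 0 0 1'
```

```text
time: 0.72
tool_pos: [249.9, -483.8, 403.9]
tcp_rot: [-179.9, 0.0, -7.4]
ft_force: [1.5, -0.6, 0.5]
finger_gap: -0.3
grip_force: 0.0
time: 1.35
tool_pos: [414.2, -267.3, 404.4]
tcp_rot: [-180.0, 0.0, -7.3]
ft_force: [0.7, 0.6, -0.2]
finger_gap: 0.3
grip_force: 0.0
time: 1.98
tool_pos: [484.8, -181.3, 404.4]
tcp_rot: [180.0, 0.0, -7.4]
ft_force: [-0.1, -0.7, 0.8]
finger_gap: -0.2
grip_force: 0.0
```

```bash
python3 -m jog '0.13 -0.25 0 0 0 0 1;0.14 -0.24 0 0 0 0 1;0 0 0.3 0 0 0 1;0 0 0.3 0 0 0 1;0 0 0 0 0 0 1'
python3 - <<'E'
from bench import *
import cv2,pickle
s=snapshot("wrist"); pickle.dump((s,sense()),open("w1.pkl","wb")); cv2.imwrite("pics/w1.png",s["img"][:,:,::-1])
E
```

```text
time: 2.6
tool_pos: [516.9, -136.0, 341.9]
tcp_rot: [-179.9, 0.3, -7.4]
ft_force: [0.1, 0.0, 0.7]
finger_gap: 0.2
grip_force: 0.0
```

View pics/w1.png

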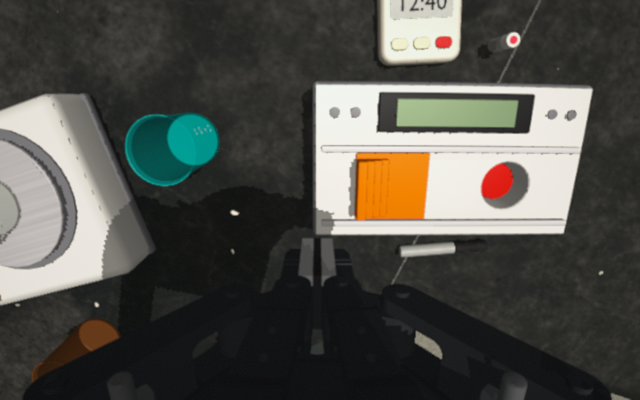

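The wrist view shows the terminal's top corners at (315,83), (592,88), (565,235) and (316,235). The orange guard spans columns 357–428, and the shut fingertips are at (317,240).

```bash
cat >> geo.py <<'E'
L=np.array([[63,110],[63,-110],[-63,-110],[-63,110]])
def fit(P):
    c=P.mean(0);Q=P-c
    a=np.arctan2((L[:,0]*Q[:,1]-L[:,1]*Q[:,0]).sum(),(L*Q).sum());return c,a,np.array([[np.cos(a),-np.sin(a)],[np.sin(a),np.cos(a)]])
E
python3 - <<'E'
from geo import *
s,st=pickle.load(open("w1.pkl","rb"))
P=ray(s,[(315,83),(592,88),(565,235),(316,235)],46)[:,:2]
c,a,R=fit(P); print(c,np.degrees(a),(P-c)@R-L)
print("tare",c+R@[-18,48]); print("face plate edges",(ray(s,[(428,154),(425,219)],49)[:,:2]-c)@R)
print("tip px of guard 65:",(ray(s,[(357,153),(357,219)],65)[:,:2]-c)@R, "red",(ray(s,[(505,185)],46)[:,:2]-c)@R)
print("tcp local",(st["tool_pos"][:2]-c)@R)
E
```

```text
[ 521.93035911 -243.78108893] -7.386628208853507 [[-1.59385114 -2.13477197]
 [-2.33257319  3.63162621]
 [ 1.47528395  1.26412987]
 [ 2.45114039 -2.76098411]]
tare [ 510.25081706 -193.86527683]
face plate edges [[  8.69208258  19.67987041]
 [-45.21246134  17.28368068]]
tip px of guard 65: [[ 11.81935031  77.18307836]
 [-39.30311254  75.52337942]] red [[-16.94209945 -47.52865466]]
tcp local [-18.09842599 106.23801681]
```

```bash
python3 -m jog '0 0 0.4 0 0 0 1;0 0 0.4 0 0 0 1;0 0 0.25 0 0 0 1;0 0 0.1 0 0 0 1;0 0 0 0 0 0 1'; python3 -m jog '0 0.1 0 0 0 0 1;0 0.1 0 0 0 0 1;0 0.1 0 0 0 0 1;0 0.1 0 0 0 0 1;0 0.1 0 0 0 0 1'
```

```text
time: 3.28
tool_pos: [518.8, -135.7, 230.7]
tcp_rot: [180.0, -0.0, -7.4]
ft_force: [0.5, -0.3, 0.0]
finger_gap: -0.1
grip_force: 0.0
time: 3.9
tool_pos: [512.1, -185.6, 230.0]
tcp_rot: [180.0, -0.0, -7.3]
ft_force: [1.6, 1.5, 2.8]
finger_gap: 0.2
grip_force: 1.3
```

```bash
python3 -m jog '0 0.1 0 0 0 0 1;0 0.1 0 0 0 0 1;0 0.1 0 0 0 0 1;0 0.1 0 0 0 0 1;0 0.08 0 0 0 0 1';python3 -m jog '0 0.06 0 0 0 0 1;0 0.04 0 0 0 0 1;0 0.03 0 0 0 0 1;0 0 0 0 0 0 1'
python3 - <<'E'
from bench import *
import cv2,pickle
s=snapshot("top"); pickle.dump((s,sense()),open("t2.pkl","wb"));cv2.imwrite("pics/t2.png",cv2.resize(s["img"][140:250,345:475,::-1],None,fx=5,fy=5))
E
```

```text
time: 4.53
tool_pos: [505.8, -233.1, 229.6]
tcp_rot: [-180.0, 0.0, -7.3]
ft_force: [1.0, 1.7, 2.4]
finger_gap: 0.4
grip_force: 1.3
time: 5.03
tool_pos: [504.1, -245.4, 229.5]
tcp_rot: [180.0, 0.0, -7.3]
ft_force: [0.7, -0.0, 0.2]
finger_gap: -0.1
grip_force: 0.0
```

View pics/t2.png

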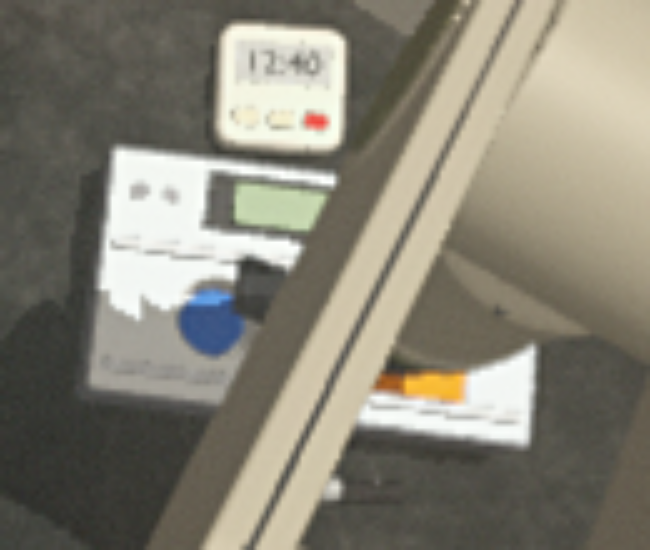

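The guard is most of the way over (its right edge is at crop (466,390)) and the blue key is uncovered. I'll push on in small steps until I feel the stop.

```bash
python3 -m jog '0 0.03 0 0 0 0 1;0 0.02 0 0 0 0 1;0 0 0 0 0 0 1'; python3 -m jog '0 0.02 0 0 0 0 1;0 0.02 0 0 0 0 1;0 0 0 0 0 0 1'
python3 - <<'E'
from geo import *
s,_=pickle.load(open("t2.pkl","rb"))
c=np.array([521.93,-243.95]);a=np.radians(-7.32);R=np.array([[np.cos(a),-np.sin(a)],[np.sin(a),np.cos(a)]])
print((ray(s,[(345+466/5,140+375/5),(345+466/5,140+400/5)],49)[:,:2]-c)@R)
E
```

```text
time: 5.45
tool_pos: [503.7, -248.7, 229.2]
tcp_rot: [-179.8, 0.1, -7.3]
ft_force: [0.9, 10.7, 4.1]
finger_gap: -0.0
grip_force: 5.5
time: 5.82
tool_pos: [503.6, -250.3, 229.1]
tcp_rot: [-179.5, 0.1, -7.3]
ft_force: [2.4, 26.0, 9.3]
finger_gap: -0.5
grip_force: 13.6
[[-32.09158857 -75.39895989]
 [-44.28992949 -76.36557834]]
```

```bash
python3 -m jog '0 -0.1 0 0 0 0 1;0 -0.2 -0.1 0 0 0 1;0 -0.3 -0.3 0 0 0 1;0 0 -0.3 0 0 0 1;0 0 0 0 0 0 1'
python3 - <<'E'
from bench import *
import cv2,pickle
s=snapshot("wrist"); pickle.dump((s,sense()),open("w3.pkl","wb")); cv2.imwrite("pics/w3.png",s["img"][:,:,::-1])
E
```

```text
time: 6.45
tool_pos: [512.1, -194.4, 303.6]
tcp_rot: [179.9, -0.4, -7.3]
ft_force: [0.3, -0.7, -0.7]
finger_gap: -0.2
grip_force: 0.0
```

View pics/w3.png

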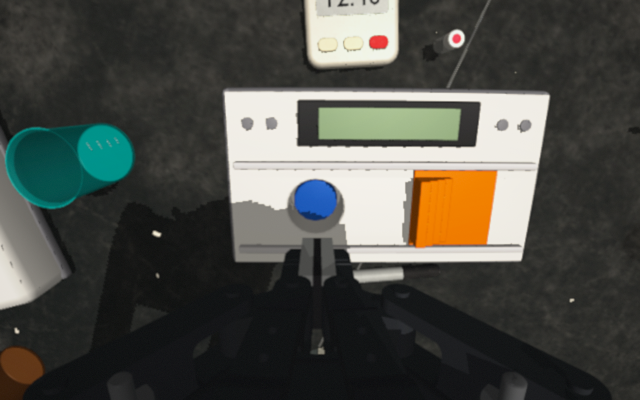

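The guard is fully across (columns 411–496) and covers the red well. The blue well's mouth is centred near (316,206), and the fingertips are in front of it in the image.

Run:
```python
from geo import *
s,st=pickle.load(open("w3.pkl","rb"))
P=ray(s,[(224,89),(549,94),(522,261),(235,262)],46)[:,:2]
c,a,R=fit(P); t=c+R@[-18,48]
print(c,np.degrees(a),"tare",t)
print("rim",ray(s,[(316,206)],46)[0],"key",ray(s,[(316,200)],30)[0])
print("guard -y edge",(ray(s,[(496,171),(488,244)],49)[:,:2]-c)@R)
t=np.array([510.2,-194.0]);d=t-st["tool_pos"][:2];a=np.radians(st["tcp_rot"][2])
print(st["tool_pos"],"tx,ty",d@[np.cos(a),np.sin(a)],d@[np.sin(a),-np.cos(a)])
```

```text
[ 522.50185558 -243.75733775] -7.433103395811162 tare [ 510.86280633 -193.83206827]
rim [ 511.33327733 -194.42915499   46.        ] key [ 511.08839168 -194.39204047   30.        ]
guard -y edge [[  8.7215253  -75.5471076 ]
 [-45.20680572 -77.59479369]]
[ 511.42318419 -194.41560078  301.65357082] tx,ty -1.266123948736634 -0.25658079531630473
```

```bash
python3 -m jog '-0.007 0 0.3 0 0 0 1;0 0 0.3 0 0 0 1;0 0 0.15 0 0 0 1;0 0 0 0 0 0 1;0 0 0 0 0 0 1'; python3 -m jog '0 0 0.06 0 0 0 1;0 0 0.06 0 0 0 1;0 0 0.06 0 0 0 1;0 0 0 0 0 0 1;0 0 0 0 0 0 1'
```

```text
time: 7.12
tool_pos: [510.6, -194.9, 225.7]
tcp_rot: [180.0, -0.1, -7.3]
ft_force: [0.5, 0.7, -0.1]
finger_gap: 0.2
grip_force: 0.0
time: 7.75
tool_pos: [510.1, -194.6, 206.7]
tcp_rot: [-180.0, 0.0, -7.3]
ft_force: [-0.1, -0.2, 0.1]
finger_gap: 0.3
grip_force: 0.0
```

```bash
python3 -m jog '0 0 0.03 0 0 0 1;0 0 0.03 0 0 0 1;0 0 0 0 0 0 1'; python3 -m jog '0 0 0.02 0 0 0 1;0 0 0.02 0 0 0 1;0 0 0 0 0 0 1;0 0 0 0 0 0 1'
```

```text
time: 8.12
tool_pos: [510.3, -194.7, 200.9]
tcp_rot: [180.0, -0.0, -7.3]
ft_force: [0.2, -0.7, 2.3]
finger_gap: -0.2
grip_force: 1.4
time: 8.62
tool_pos: [510.4, -194.7, 197.4]
tcp_rot: [180.0, -0.0, -7.3]
ft_force: [-2.2, 1.0, 8.5]
finger_gap: 0.2
grip_force: 4.4
```

```bash
python3 -m jog '0 0 0.02 0 0 0 1;0 0 0 0 0 0 1;0 0 0 0 0 0 1;0 0 0 0 0 0 1;0 0 0 0 0 0 1'; python3 -m jog '0 0 0 0 0 0 1;0 0 0 0 0 0 1;0 0 0 0 0 0 1;0 0 0 0 0 0 1;0 0 0 0 0 0 1'; python3 -m jog '0 0 0 0 0 0 1;0 0 0 0 0 0 1;0 0 0 0 0 0 1;0 0 0 0 0 0 1;0 0 0 0 0 0 1'
```

```text
time: 9.25
tool_pos: [510.5, -194.8, 197.1]
tcp_rot: [180.0, -0.0, -7.3]
ft_force: [-9.7, 4.5, 25.8]
finger_gap: 0.2
grip_force: 12.7
time: 9.88
tool_pos: [510.5, -194.8, 197.1]
tcp_rot: [180.0, -0.0, -7.3]
ft_force: [-10.7, 5.0, 24.8]
finger_gap: 0.0
grip_force: 12.7
time: 10.5
tool_pos: [510.5, -194.8, 197.1]
tcp_rot: [180.0, -0.0, -7.3]
ft_force: [-9.9, 4.8, 25.0]
finger_gap: 0.4
grip_force: 12.7
```

The key is on its hard stop: fingertip at z = 24 mm with 25 N, held for more than 1 s. Retracting now.

```bash
python3 -m jog '0 0 -0.1 0 0 0 1;0 0 -0.2 0 0 0 1;0 0 -0.4 0 0 0 1;0 0 -0.4 0 0 0 1;0 0 -0.2 0 0 0 1'; python3 -m jog '0 0 0 0 0 0 1;0 0 0 0 0 0 1;0 0 0 0 0 0 1;0 0 0 0 0 0 1'
python3 - <<'E'
from bench import *
import cv2
s=snapshot("wrist"); cv2.imwrite("pics/w4.png",s["img"][:,:,::-1])
E
```

```text
time: 11.12
tool_pos: [510.5, -194.8, 326.8]
tcp_rot: [180.0, -0.1, -7.3]
ft_force: [-0.3, -0.3, -0.3]
finger_gap: 0.1
grip_force: 0.0
time: 11.62
tool_pos: [509.8, -194.5, 323.3]
tcp_rot: [-180.0, 0.1, -7.3]
ft_force: [1.2, -0.7, 0.1]
finger_gap: -0.0
grip_force: 0.0
```

View pics/w4.png

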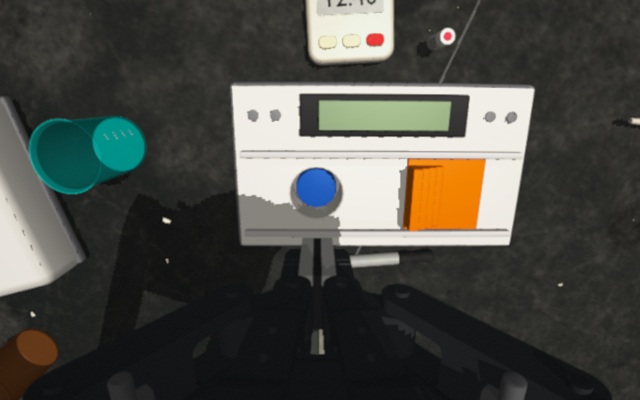

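The blue key at (316,188) is back up, the guard is fully across (columns 405–485), and nothing else has moved.

```bash
python3 -c "
from bench import *
print(hand_in())"
```

```text
the job is handed in; nothing more can be done
None
```

The job is handed in at about 11.7 s of the 48 s: the guard was pushed to its far stop, and the blue key was held on its hard stop for over a second and then came back up. The red key, beaker, marker, timer and vial were not touched; the hand-in returned no verdict.

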